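# Check the float's side clearance with spring calipers

## Robot

A 7-joint arm with a two-finger parallel gripper is mounted at the origin on the work surface. World frame = base frame: x ahead of the robot, y to its left, z up, the work surface at z = 0. Lengths are in m, angles in rad, forces in N, time in s.
With the tool pointing down it reaches from about 0.425 to 0.825 m from the base axis. Payload 3.6 kg.
Tool frame: the origin (TCP) lies where the fingers leave the gripper's body, on its centre line; the fingertips stand 73 mm ahead of it and the grasp point (between the pads) lies 54 mm ahead of it; x points along the fingers, y is the direction in which the jaws open and shut, and the axes are right-handed (so a half turn about x gives the same grasp; the last joint's range is limited). The gripper opens to 85 mm and grips with 20 to 120 N. Pads are 22 mm wide; open, the fingers measure 114 mm over their backs; the gripper's body (76 mm by 85 mm) begins 54 mm behind the grasp point. The pads swing forward as they close: fully open they stand 13 mm farther back than shut.
Start: joints at [-1.31, 0.615, -0.013, 1.423, 0.008, 1.103, -0.04], TCP at [0.184, 0.623, 0.304] pointing down, gripper open.
Joint ranges: [-3.12, 3.12], [-0.3, 2.06], [-1.34, 1.32], [0.26, 2.42], [-1.36, 4.5], [0.01, 1.98], [-2.84, 2.84]. Speed limits (rad/s): [2.79, 2.79, 3.14, 3.14, 3.14, 3.14, 3.14].

## Interface

Orientations are given as a unit quaternion [x, y, z, w].
In Python, from station import arm, snapshot, camera_info, ticket gives the robot as it stands. Calls block until the motion is done:
- arm.movep(position, orientation): joint-space move of the TCP to a pose.
- arm.line_to(position, velocity=0.15, ori=None): straight line of the TCP; ori=None keeps the orientation; velocity is the mean speed in m/s.
- arm.move_j(angles): joint-space move.
- arm.move_gripper(opening, effort=None): opening from 0.0 (shut) to 1.0 (fully open); effort is the grip in N (None keeps the last); returns when the fingers have stopped.
- arm.pause(seconds).
- arm.ik(position, orientation): joint angles nearest the present ones, or None.
- snapshot(name): name is "scene" or "top" or "wrist"; returns the picture (420x560x3 uint8, blue, green, red); there is no depth.
- camera_info(name): a dict with "fx", "fy", "cx", "cy" (pixels), "R" (3x3) and "t" (3): a world point X has camera coordinates R X + t; the wrist camera has in their place "T_tool_cam" (4x4, takes a point from camera to tool coordinates, whose origin is the TCP and whose axes are the tool frame's). Camera axes: x right, y down, z forward; pixel columns grow to the right and rows downward; lengths in m; the calibration is good to about 2 mm. A picture is of the moment at which its call begins: read the wrist's pose just before it. camera_info takes no time and is no camera call.
A pose or a line that the arm cannot do raises arm.MotionError and nothing moves.
- ticket.finish_job(): hands the job in, once; it reports no verdict.
Readings, each from a call of its own:
- arm.read_time(): time.
- arm.read_joint_positions(): joint angles.
- arm.read_dq(): joint speeds.
- arm.read_effort(): joint torques, N m.
- arm.read_tool_pos(): TCP position.
- arm.read_eef_rot(): TCP orientation.
- arm.read_ft_force(): force on the tool from outside, world axes, zero at the start.
- arm.read_wrist_torque(): the same for the moment, N m.
- arm.read_opening(): opening from 0.0 (shut) to 1.0 (fully open).
Only numpy, scipy, OpenCV 4.12 (cv2) and the standard library are available. Lean on these libraries where they do the work, as an engineer would, in place of code of your own. Each camera call takes 0.05 s, during which the arm holds its last target. There are 200 camera calls.

## Task

Check the carburettor float's side clearance: set the float cover, float up, fully home on the two dowels of the checking stand (set down, not dropped) and let go. Then lift the spring calipers off their rest, squeeze them until the pointer stands in the red band (30 mm between the tips) and hold them level and steady astride the brass float, a tip beside the middle of each flat face, never pressing on float or cover and touching neither float, cover nor stand. Finish while still holding them there at that gap; leave the other things on the bench alone.

Things in the scene. Friction and masses are not known exactly. Their poses are not given: they have to be found in the camera images.
- cover_grip (a point): Grip point of the float cover: in its upright cast tower, a block 22 mm wide (y) x 18 mm (x), pinched across y; the point is 13 mm below the tower's top, at (18, 0, 45) mm from cover_seat. The cover (0.28 kg) lies in the tray, float upwards. Axes: z up, x along the plate away from the float end.
- cover_seat (a point): Middle of the underside of the cover's plate, 130 (x) x 64 (y) x 8 mm; axes as cover_grip. Through holes for the dowels: 12 mm wide at (50, 20) mm and 9 mm wide at (-50, -20) mm from here, so it fits one way round only.
- cover: The float cover itself (aluminium plate with hinge tower and brass float); its origin is the same point as cover_seat.
- float (a point): Centre of the round brass float, at (-40, 0, 36) mm from cover_seat, 58 mm from the tower: a drum 40 mm across, 20 mm thick, its axis along y, so its flat faces lie 10 mm either side in y. Axes as cover_grip. Its -x side and its top are free; the plate's top is 28 mm below this point.
- stand_seat (a point): Fixed blue checking stand: middle of its seat, 50 mm above the bench. Two rails 70 mm long (y) at x = -50 and +50 mm; tapered upright dowels 15 mm tall: 10 mm thick at (50, 20) mm, 7 mm at (-50, -20) mm. A seated cover has cover_seat and its axes on this point and axes; the float end is the -x end, towards the robot.
- stand: The checking stand itself; origin under its middle, on the bench, 50 mm below stand_seat.
- calipers_grip (a point): Spring calipers, lying flat and open on the wooden rest: point midway between the legs at their blue finger grips (46 mm long, 12 mm tall), 5 mm above the underside. z up, x from heel to tips: hinge 107 mm in -x, tips 65 mm in +x. Pinch across y from above: 57 mm over the grips when open, 46 mm at the marked gap.
- calipers: The calipers, 0.10 kg: origin on the hinge, at the underside. Sprung apart like tweezers: 4 N on each grip at first touch, 8 N at the marked gap. The axes of this body and of calipers_grip belong to the left (+y) leg: squeezed by joint value q, the mid-line between the legs turns q/2 towards +y from x.
- calipers_leg (a joint): Closing of the calipers, rad: 0 = sprung open (47 mm between the tips); it grows as the legs are squeezed: gap = 47 mm - 172 mm x value. 0.10 = the black pointer in the middle of the red band of the white index arc = 30 mm gap; the band is 5 mm of gap (0.029) wide. Stop at 0.22.
- tip_left (a point): Centre of the 5 mm ball at the end of the calipers' left (+y) leg, 5 mm above the calipers' underside.
- tip_right (a point): Centre of the 5 mm ball at the end of the calipers' right (-y) leg. The gap between the tips is the distance between the ball centres less 5 mm.
- rest: The fixed wooden tool rest under the calipers: 6 mm thick base 190 x 95 mm with two cross bars 12 mm wide, top 28 mm above the bench, 50 mm ahead of and 88 mm behind the calipers' grip point, so fingers have room under the legs. Origin under its middle, x along the calipers.
- tray: The shallow steel parts tray, fixed, 240 x 180 mm, floor 3 mm thick, rim 17 mm tall at most; origin under its middle. The float cover lies in it.
- hammer: Bystander: hammer lying at the back left.
- spanner: Bystander: combination spanner, 140 mm, 7 mm tall, lying crosswise between robot and stand.
- socket: Bystander: black impact socket, 38 mm across, 42 mm tall, behind the stand.
- oil: Bystander: small green oil bottle, 50 mm across, 100 mm tall, at the back right.
- pot: Bystander: clear plastic pot, 72 mm across, 60 mm tall, behind the stand.
- screwdriver: Bystander: orange screwdriver lying at the right.
- jet: Bystander: small brass jet, 13 mm across, 18 mm tall, standing in a corner of the tray.
- nut: Bystander: steel nut, 17 mm across, 9 mm tall, in the opposite corner of the tray.
Not all that is in view belongs to the job. Several things look just like the cover: the one meant starts farthest from the robot's base.

How it is judged:
By the outcome, as a careful person would: the job done as asked, in the order asked, and still so for the second after the job is handed in, while the arm keeps its last pose, push and grip.
It also fails if it takes over 56 s, if anything falls off the work surface, if the arm or the gripper's body presses on something with over 40 N, if the wrist force passes 120 N, or if a joint passes its speed limit or range.

## Working session

There is one attempt and no reset: what is moved stays moved. The work goes in short steps, each a Python script; the robot and the scene stay as the last script left them, time stands still between calls to the robot, and variables do not carry over. Pictures are saved under pics/ and viewed, about 8 in all and at most 12, crops included, and the job is handed in when it is done.

```bash
ls; mkdir -p pics; python3 - <<'E'
from station import arm,snapshot,camera_info
import cv2,numpy as np
for n in("scene","top"):
    cv2.imwrite(f"pics/{n}0.png",cv2.resize(snapshot(n),(800,600),interpolation=cv2.INTER_CUBIC))
    c=camera_info(n);print(n,c["fx"],c["cx"],c["cy"],np.round(c["R"],3).tolist(),np.round(c["t"],3).tolist())
print(camera_info("wrist"));print(arm.read_time(),arm.read_eef_rot(),arm.read_ft_force())
E
```

```text
pics
scene 390.98625991057366 276.3620552372859 203.53584998042982 [[0.196, 0.981, -0.009], [0.602, -0.127, -0.788], [-0.774, 0.149, -0.615]] [-0.063, -0.266, 1.565]
top 409.6435684404592 282.8636115897305 213.408993578043 [[-0.029, -1.0, 0.006], [-0.977, 0.028, -0.21], [0.21, -0.012, -0.978]] [-0.038, 0.508, 1.073]
{'fx': 346.7359606133579, 'fy': 346.7359606133579, 'cx': 272.4700506729608, 'cy': 209.29705680843065, 'T_tool_cam': array([[-6.08362127e-04, -3.06770742e-01,  9.51783243e-01,
        -7.00788695e-02],
       [ 9.99999786e-01,  4.08122807e-05,  6.52335513e-04,
        -1.35754716e-04],
       [-2.38961894e-04,  9.51783437e-01,  3.06770652e-01,
        -7.90744222e-02],
       [ 0.00000000e+00,  0.00000000e+00,  0.00000000e+00,
         1.00000000e+00]])}
0.1 [ 0.1005746   0.69989843 -0.10217776  0.69970468] [-0.03533434 -0.56484804 -0.37230118]
```

View pics/top0.png

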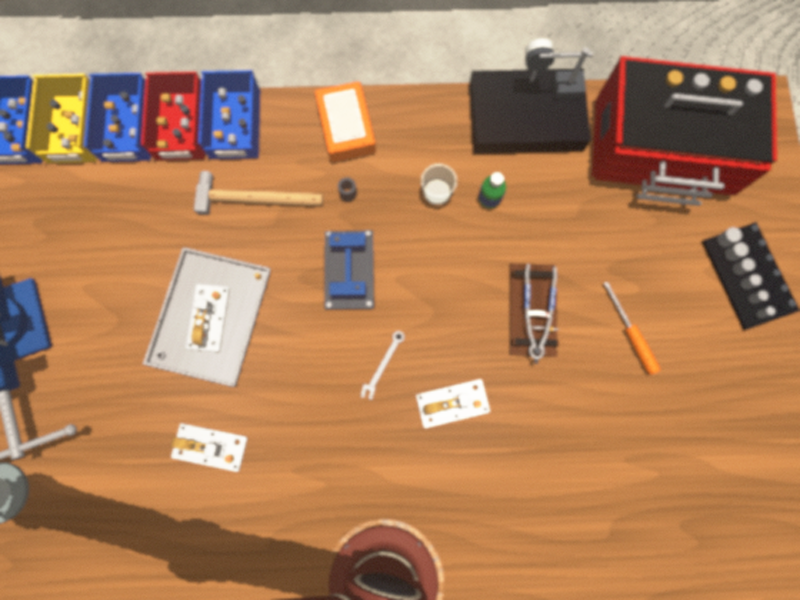

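View pics/scene0.png

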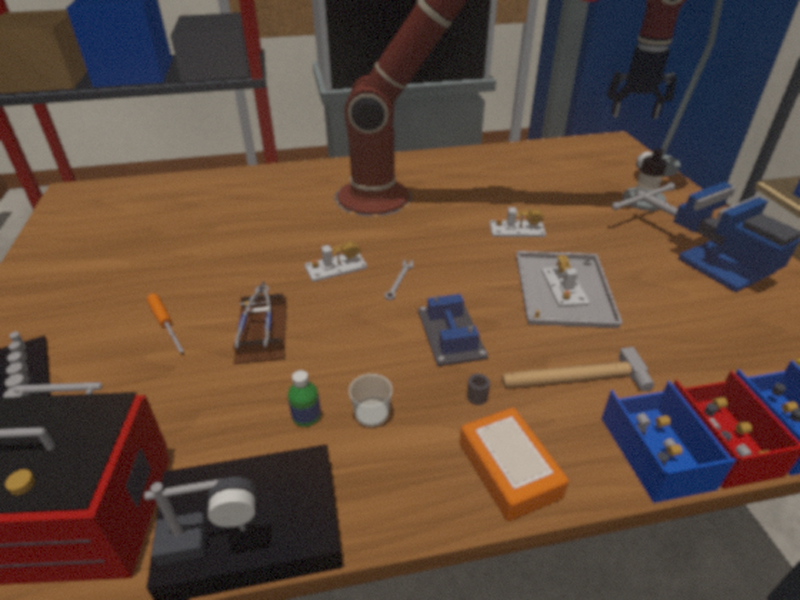

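The lookalikes in the top view are the cover in the tray at (207,318), one at (209,447) and one at (453,403). The tray one is farthest from the base, whose foot is at about (385,590), and it also matches "lies in the tray". The stand is at (349,268), with its calipers' rest at (534,308). I'll get rough positions next, then a close look.

```bash
cat > h.py <<'E'
from station import arm,snapshot,camera_info,ticket
import cv2,numpy as np
from scipy.spatial.transform import Rotation as Ro
def down(yaw):  # tool pointing down, jaw axis (tool y) at angle yaw from world x
    c,s=np.cos(yaw),np.sin(yaw); return np.array([[0,c,s],[0,s,-c],[-1,0,0]])
def q(R): return Ro.from_matrix(R).as_quat()
def wcam():
    T=np.eye(4);T[:3,:3]=Ro.from_quat(arm.read_eef_rot()).as_matrix();T[:3,3]=arm.read_tool_pos()
    c=camera_info("wrist");M=T@np.array(c["T_tool_cam"]);R=M[:3,:3].T
    return dict(fx=c["fx"],fy=c["fy"],cx=c["cx"],cy=c["cy"],R=R,t=-R@M[:3,3])
def onz(c,uv,z):
    R,t=np.array(c["R"]),np.array(c["t"]);o=-R.T@t
    d=R.T@np.array([(uv[0]-c["cx"])/c["fx"],(uv[1]-c["cy"])/c["fy"],1.]);return o+d*(z-o[2])/d[2]
def proj(c,X):
    p=np.array(c["R"])@np.array(X)+np.array(c["t"]);return np.array([c["cx"]+c["fx"]*p[0]/p[2],c["cy"]+c["fy"]*p[1]/p[2]])
def go(gp,R,f=arm.movep,back=.054,**k):  # put point 'back' ahead of TCP at gp
    p=np.array(gp)-R[:,0]*back
    return f(p,q(R)) if f is arm.movep else f(p,ori=q(R),**k)
E
python3 - <<'E'
from h import *
c=camera_info("top")
for n,u,v,z in[("plate c",207,318,.011),("plate +end",212,287,.011),("plate -end",203,350,.011),("tower",210,308,.06),("stand base c",349,268,.01),("seat -x",349,289,.05),("seat +x",347,241,.05),("rest c",534,310,.006),("hinge",536,352,.03),("tipL",528,268,.03),("tipR",554,269,.03),("c2",209,447,.008),("c3",453,403,.008)]:
    print(n,onz(c,(u/1.42857,v/1.42857),z).round(3))
for p in ((.46,.25),(.49,.22),(.5,0)):
    for y in (-np.pi/2,np.pi/2): print(p,y,arm.ik([*p,.28],q(down(y))))
E
```

```text
plate c [0.501 0.339 0.011]
plate +end [0.564 0.331 0.011]
plate -end [0.437 0.344 0.011]
tower [0.51  0.318 0.06 ]
stand base c [0.596 0.056 0.01 ]
seat -x [0.543 0.053 0.05 ]
seat +x [0.64  0.056 0.05 ]
rest c [ 0.5   -0.314  0.006]
hinge [ 0.412 -0.306  0.03 ]
tipL [ 0.581 -0.303  0.03 ]
tipR [ 0.577 -0.355  0.03 ]
c2 [0.251 0.326 0.008]
c3 [ 0.32  -0.143  0.008]
(0.46, 0.25) -1.5707963267948966 [-1.021072    0.53485497  0.74015005  1.8348907  -0.43889604  0.94234965
 -1.65657034]
(0.46, 0.25) 1.5707963267948966 [-0.5280921   0.44624623 -0.01664335  1.82016313  0.00935608  0.87525875
  1.02169497]
(0.49, 0.22) -1.5707963267948966 [-0.93203291  0.55464442  0.73401519  1.79866985 -0.44496909  0.96068576
 -1.58186813]
(0.49, 0.22) 1.5707963267948966 [-4.63512803e-01  4.65741135e-01  1.20466986e-03  1.78442629e+00
 -6.95400110e-04  8.91425643e-01  1.10879681e+00]
(0.5, 0) -1.5707963267948966 [-0.58547376  0.51972987  0.81909018  1.89729594 -0.47052116  0.92777813
 -1.11191295]
(0.5, 0) 1.5707963267948966 [-0.15036544  0.41487504  0.150734    1.88500661 -0.08082947  0.84752425
  1.61210876]
```

```bash
python3 - <<'E'
from h import *
import json
def look(name,p,yaw):
    t=arm.read_time();arm.movep(p,q(down(yaw)));arm.pause(.3);c=wcam();im=snapshot("wrist")
    json.dump({k:np.array(v).tolist() for k,v in c.items()},open(f"{name}.json","w"))
    cv2.imwrite(f"pics/{name}_raw.png",im);cv2.imwrite(f"pics/{name}.png",cv2.resize(im,(800,600),interpolation=cv2.INTER_CUBIC))
    print(name,arm.read_time()-t,arm.read_tool_pos(),arm.read_joint_positions().round(2))
look("w_stand",[.585,.055,.25],np.pi/2)
look("w_cover",[.49,.339,.21],np.pi/2-.1)
E
```

```text
w_stand 2.8249999999999997 [0.58500291 0.05525779 0.24999271] [-0.15  0.57  0.03  1.68 -0.02  0.89  1.46]
w_cover 1.5083000000000002 [0.49055035 0.3382488  0.21009641] [-0.68  0.63  0.06  1.7  -0.05  0.81  0.87]
```

View pics/w_stand.png

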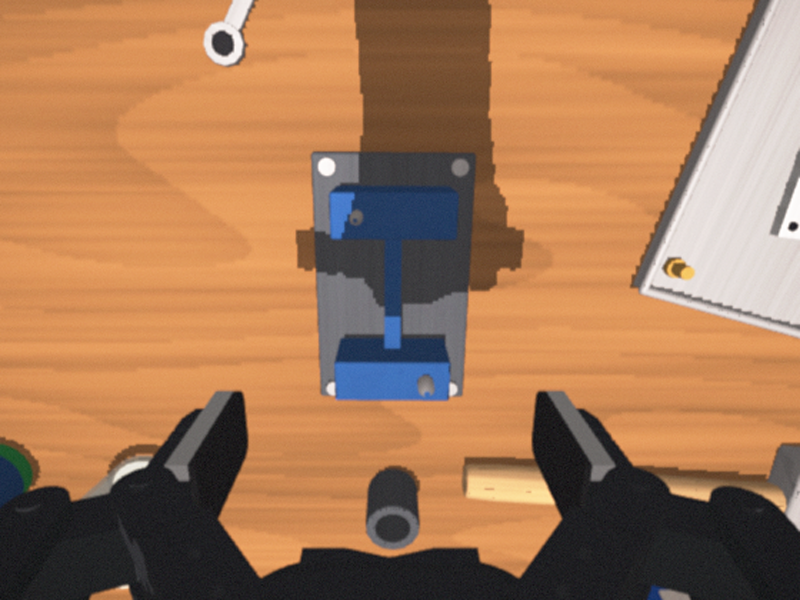

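View pics/w_cover.png

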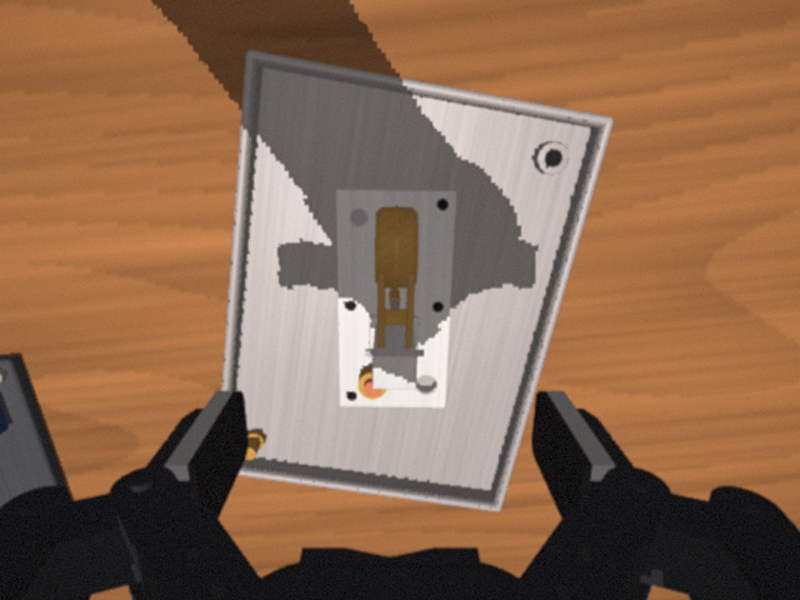

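The stand's small dowel is at (356,218), at −x −y, and the large one at (426,385). The cover in the tray has its float towards the robot and its holes at (359,217) and (427,384), the same way round as the stand. I'll enlarge both.

```bash
python3 - <<'E'
import cv2,numpy as np
a=cv2.imread("pics/w_stand_raw.png")[130:285,215:340];b=cv2.imread("pics/w_cover_raw.png")[130:290,225:330]
b=np.clip(b.astype(float)*1.0,0,255).astype('uint8')
f=lambda m:cv2.resize(cv2.convertScaleAbs(m,alpha=1.3),None,fx=3.5,fy=3.5,interpolation=cv2.INTER_CUBIC)
A,B=f(a),f(b);o=np.zeros((570,800,3),'uint8');print(A.shape,B.shape);o[:A.shape[0],:A.shape[1]]=A[:570];B=B[:570,:362];o[:B.shape[0],438:438+B.shape[1]]=B
cv2.imwrite("pics/comp.png",o)
E
```

```text
(542, 438, 3) (560, 368, 3)
```

View pics/comp.png

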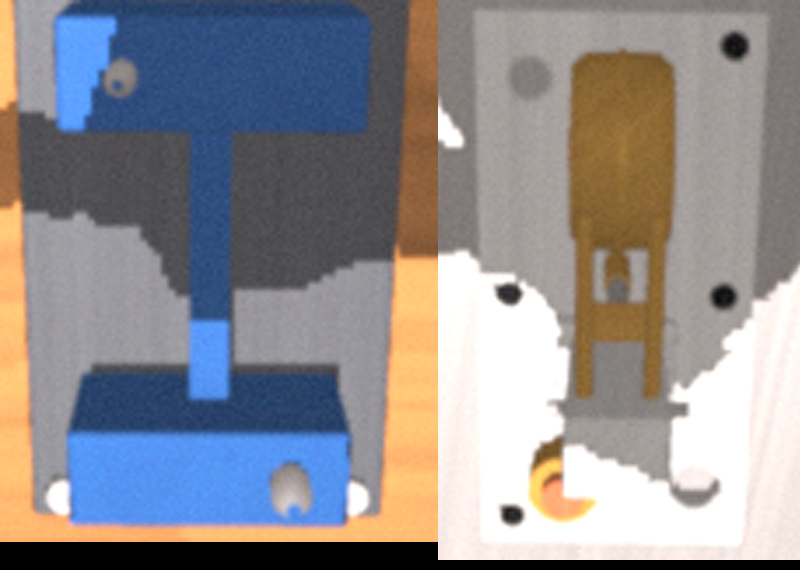

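```bash
cat > fit.py <<'E'
from h import *
import json
from scipy.optimize import least_squares
ld=lambda n:{k:np.array(v) for k,v in json.load(open(n+".json")).items()}
def fit(cam,px,mod,x0):
    def r(p):
        c,s=np.cos(p[2]),np.sin(p[2]);
        return np.concatenate([proj(cam,[p[0]+c*a-s*b,p[1]+s*a+c*b,z])-u for u,(a,b,z) in zip(px,mod(p))])
    s=least_squares(r,x0);return s.x,s.fun.reshape(-1,2)
E
python3 - <<'E'
from fit import *
S=np.array([(57,15),(370,15),(370,131),(57,131),(69,433),(349,433),(346,523),(71,523),(121,73),(291,481)],float)
S=(S+.5)/3.5-.5+[215,130]
def ms(p):
    w=p[3];return [(-.05-w,-.035,.05),(-.05-w,.035,.05),(-.05+w,.035,.05),(-.05+w,-.035,.05),(.05-w,-.035,.05),(.05-w,.035,.05),(.05+w,.035,.05),(.05+w,-.035,.05),(-.05,-.02,.052),(.05,.02,.052)]
x,r=fit(ld("w_stand"),S,ms,[.596,.055,0,.012]);print(x.round(4),r.round(1).tolist())
C=np.array([(474,10),(768,12),(742,546),(482,542),(530,77),(695,487)],float)
C=(C+.5-[438,0])/3.5-.5+[225,130]
H=.065;W=.032;z=.011
mc=lambda p:[(-H,-W,z),(-H,W,z),(H,W,z),(H,-W,z),(-.05,-.02,z),(.05,.02,z)]
x,r=fit(ld("w_cover"),C,mc,[.5,.34,-.1]);print(x.round(4),r.round(1).tolist())
# free-height check
c=ld("w_cover");p=x
co,s=np.cos(p[2]),np.sin(p[2])
for f in[(.009,-.011,.061),(.009,.011,.061),(-.04,0,.059)]: print(((proj(c,[p[0]+co*f[0]-s*f[1],p[1]+s*f[0]+co*f[1],f[2]])-[225,130]+.5)*3.5+[438,0]).round())
E
```

```text
[ 0.595   0.0576 -0.0045  0.0126] [[-1.2, -0.3], [0.9, 0.2], [-0.6, -0.3], [-0.1, -0.8], [-0.8, -0.3], [1.2, 0.1], [0.8, 0.6], [-0.5, 0.3], [0.3, 0.2], [-0.0, 0.7]]
[ 0.5028  0.3394 -0.1148] [[0.0, -0.0], [0.0, 0.5], [-0.6, -1.1], [0.8, -0.8], [-0.1, 0.8], [-0.2, 0.2]]
[563. 419.]
[674. 420.]
[623. 174.]
```

Both fits are within about 1 px, and the predicted tower edges match the picture (565–672, y≈418). Next I'll grasp, lift and carry the cover to above the stand.

```bash
python3 - <<'E'
from h import *
t=arm.read_time()
a=-.1148;R=down(np.pi/2+a);g=np.array([.5028+.018*np.cos(a),.3394+.018*np.sin(a),.048])
go(g+[0,0,.07],R);go(g,R,arm.line_to,velocity=.1)
print(arm.read_ft_force().round(2))
arm.move_gripper(0.0,50);print("open",arm.read_opening(),arm.read_ft_force().round(2))
go(g+[0,0,.1],R,arm.line_to,velocity=.12);print(arm.read_opening(),arm.read_ft_force().round(2))
s=-.0045;R2=down(np.pi/2+s);g2=np.array([.595+.018*np.cos(s),.0576+.018*np.sin(s),.095])
go(g2+[0,0,.05],R2);go(g2+[0,0,.022],R2,arm.line_to,velocity=.05);arm.pause(.3)
print(arm.read_tool_pos(),arm.read_ft_force().round(2),arm.read_wrist_torque().round(3))
cv2.imwrite("pics/hov.png",np.hstack([cv2.resize(snapshot("wrist")[100:320,190:370],(490,600)),cv2.resize(snapshot("scene")[180:270,260:360],(310,279)).repeat(1,0) if 0 else cv2.resize(snapshot("scene")[170:290,280:340],(300,600))]))
print(arm.read_time()-t,arm.read_time())
E
```

```text
[-0.25  0.26  0.64]
open 0.25052019155069744 [-0.54 -0.16  2.1 ]
0.24942168880119453 [-0.75  0.35 -3.3 ]
[0.61312396 0.05749813 0.17131823] [-0.77 -0.27 -2.57] [ 0.006 -0.047 -0.03 ]
4.991700000000001 9.425
```

View pics/hov.png

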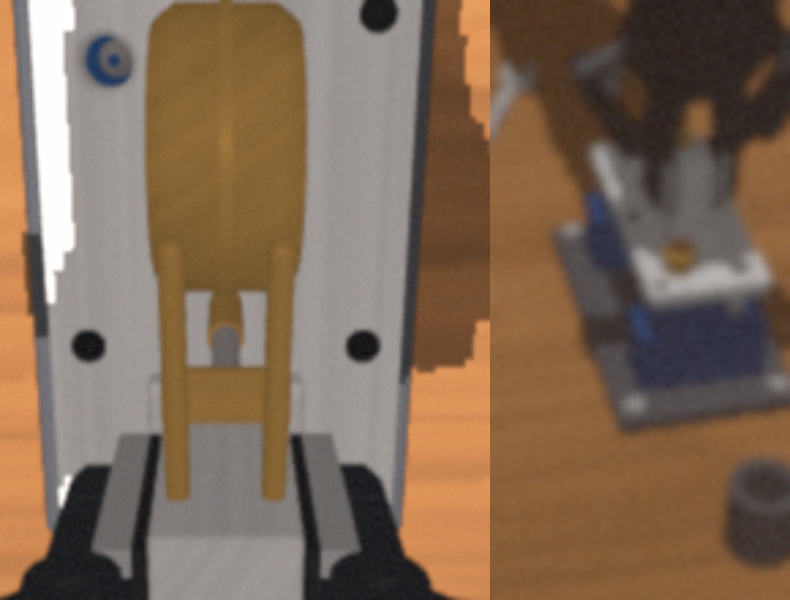

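```bash
python3 - <<'E'
from h import *
c=wcam();k=np.array([490/180,600/220])
p=arm.read_tool_pos();R=Ro.from_quat(arm.read_eef_rot()).as_matrix();s=np.array([p[0]-.018,p[1]])
for z in(.050,.065,.072,.080): print(z,((proj(c,[s[0]-.05,s[1]-.02,z])-[190,100]+.5)*k).round(1))
print(np.degrees(np.arctan2(R[1,1],R[0,1])))
E
```

```text
0.05 [121.9  54.2]
0.065 [113.3  59.2]
0.072 [108.8  61.8]
0.08 [103.1  65.1]
89.74098944121991
```

The small dowel shows through its hole. Compared with the prediction, the cover sits about 1 mm too far in −x, so I'll shift it +0.8 mm and lower it under a force guard.

```bash
python3 - <<'E'
from h import *
t=arm.read_time()
R2=down(np.pi/2-.0045);g2=np.array([.595+.018+.0008,.0575,.095])
go(g2+[0,0,.018],R2,arm.line_to,velocity=.03);arm.pause(.2);f0=arm.read_ft_force()
for d in np.arange(.015,-.0025,-.0015):
    go(g2+[0,0,d],R2,arm.line_to,velocity=.02);f=arm.read_ft_force()-f0
    print(round(d,4),arm.read_tool_pos().round(4),f.round(2),arm.read_wrist_torque().round(2))
    if f[2]>6 or np.hypot(*f[:2])>8: break
im=snapshot("wrist")
cv2.imwrite("pics/seat.png",np.hstack([cv2.resize(im[100:320,190:370],(490,600)),cv2.resize(snapshot("scene")[170:290,280:340],(300,600))]))
print(arm.read_time()-t,arm.read_time())
E
```

```text
0.015 [0.6136 0.0575 0.1637] [0.54 0.05 1.44] [ 0.03 -0.04  0.06]
0.0135 [0.6137 0.0575 0.1624] [0.85 0.27 0.32] [ 0.   -0.1   0.02]
0.012 [0.6137 0.0575 0.1609] [0.62 0.05 0.3 ] [ 0.01 -0.06 -0.01]
0.0105 [0.6137 0.0575 0.1594] [ 0.53 -0.35 -0.26] [-0.05 -0.09  0.02]
0.009 [0.6137 0.0575 0.1579] [ 0.03  0.58 -0.47] [-0.01 -0.09  0.03]
0.0075 [0.6137 0.0575 0.1563] [-0.17  0.41 -0.36] [ 0.   -0.06  0.03]
0.006 [0.6137 0.0575 0.1549] [ 0.05 -0.49  0.54] [-0.02 -0.05 -0.07]
0.0045 [0.6137 0.0575 0.1534] [-0.16 -0.27  0.73] [-0.01 -0.04 -0.01]
0.003 [0.6137 0.0575 0.1518] [-0.23 -0.18  0.26] [ 0.01 -0.04  0.01]
0.0015 [0.6137 0.0575 0.1504] [-0.25  0.    0.18] [ 0.01 -0.01 -0.02]
0.0 [0.6141 0.0575 0.1493] [ 0.95 -0.11  1.06] [-0.   -0.05 -0.04]
-0.0015 [0.6141 0.0575 0.1493] [-1.5  -0.75  9.54] [-0.01  0.55  0.02]
3.6332999999999984 13.0583
```

View pics/seat.png

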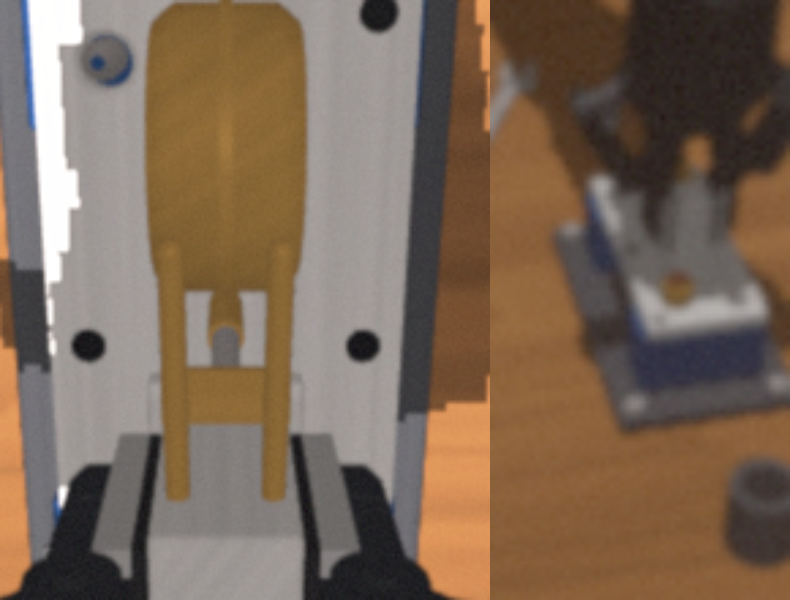

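The cover bottomed out at the expected height (grip z 0.0953, +9 N on the last step), and the dowel stands up in its hole. I'll release it and go look at the calipers.

```bash
python3 - <<'E'
from h import *
import json
R2=down(np.pi/2-.0045);g2=np.array([.6138,.0575,.095])
go(g2,R2,arm.line_to,velocity=.02)
arm.move_gripper(.7);print(arm.read_opening(),arm.read_ft_force().round(2))
go(g2+[0,0,.12],R2,arm.line_to,velocity=.12)
arm.move_gripper(1.)
arm.movep([.49,-.32,.21],q(down(np.pi/2)));arm.pause(.3);c=wcam();im=snapshot("wrist")
json.dump({k:np.array(v).tolist() for k,v in c.items()},open("w_cal.json","w"))
cv2.imwrite("pics/w_cal_raw.png",im);cv2.imwrite("pics/w_cal.png",cv2.resize(im[60:320,150:450],(692,600),interpolation=cv2.INTER_CUBIC))
print(arm.read_time())
E
```

```text
0.7018582046244731 [-0.28  0.55  0.47]
17.1417
```

View pics/w_cal.png

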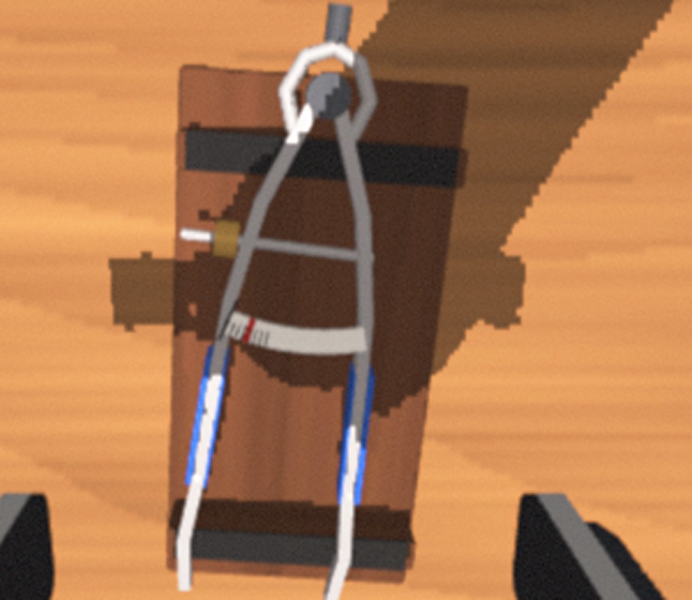

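```bash
python3 - <<'E'
from fit import *
c=ld("w_cal");k=692/300
P={n:onz(c,(np.array(p)+.5)/k-.5+[150,60],z)[:2] for n,p,z in[("hinge",(328,95),.042),("Ra",(215,350),.036),("Rb",(195,487),.036),("La",(362,368),.036),("Lb",(350,503),.036),("restTL",(181,67),.006),("restTR",(467,86),.006),("restBR",(408,580),.006),("restBL",(168,567),.006),("barTL",(187,130),.028),("barTR",(460,150),.028),("fbBL",(190,558),.028),("fbBR",(412,570),.028)]}
for n in P: print(n,P[n].round(4))
rc=(P["restTL"]+P["restTR"]+P["restBL"]+P["restBR"])/4
m=(P["Ra"]+P["Rb"]+P["La"]+P["Lb"])/4;d=m-P["hinge"];print("mid",m,"dist",np.linalg.norm(d),"ang",np.arctan2(d[1],d[0]),"restc",rc)
w=(P["La"]+P["Lb"]-P["Ra"]-P["Rb"])/2;print("width",np.linalg.norm(w),np.arctan2(-w[0],w[1]))
E
python3 - <<'E'
import cv2
im=cv2.imread("pics/w_cal_raw.png")[190:350,200:340]
cv2.imwrite("pics/w_cal2.png",cv2.resize(im,None,fx=3.75,fy=3.75,interpolation=cv2.INTER_CUBIC))
E
```

```text
hinge [ 0.4136 -0.3065]
Ra [ 0.4919 -0.341 ]
Rb [ 0.541 -0.349]
La [ 0.498  -0.2935]
Lb [ 0.5471 -0.2961]
restTL [ 0.4054 -0.3523]
restTR [ 0.4111 -0.2592]
restBR [ 0.5981 -0.2692]
restBL [ 0.5922 -0.3644]
barTL [ 0.424  -0.3485]
barTR [ 0.4298 -0.2649]
fbBL [ 0.5739 -0.3527]
fbBR [ 0.5789 -0.272 ]
mid [ 0.51949988 -0.31989305] dist 0.10674342458738752 ang -0.12605366351844022 restc [ 0.50167974 -0.31128277]
width 0.05053239968098717 -0.12004701053167632
```

View pics/w_cal2.png

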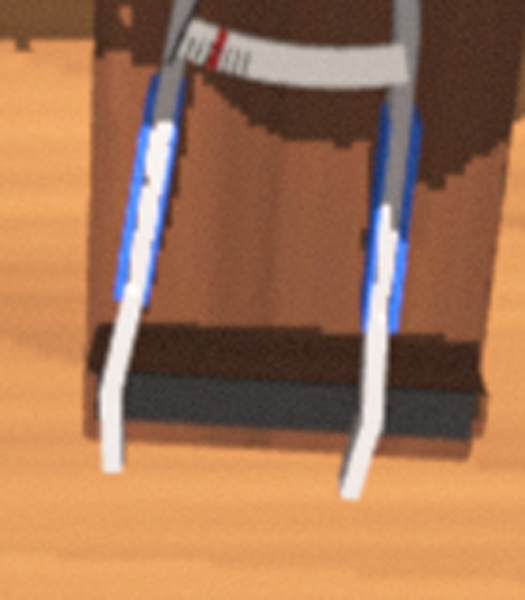

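```bash
python3 - <<'E'
from fit import *
c=ld("w_cal");L=onz(c,(200+350/3.75,190+497/3.75),.033)[:2];Rr=onz(c,(200+112/3.75,190+470/3.75),.033)[:2]
m=(L+Rr)/2;h=np.array([.4136,-.3065]);d=m-h;print("tips",L,Rr,np.linalg.norm(L-Rr),"dist",np.linalg.norm(d),"ang",np.arctan2(d[1],d[0]))
a=-.123;R=down(np.pi/2+a);g=np.array([.5195,-.320,.030])
t=arm.read_time()
go(g+[0,0,.07],R);go(g,R,arm.line_to,velocity=.1);print(arm.read_ft_force().round(2))
arm.move_gripper(.56,40);print(arm.read_opening(),arm.read_ft_force().round(2))
arm.pause(.2)
go(g+[0,0,.08],R,arm.line_to,velocity=.08);arm.pause(.3)
print(arm.read_opening(),arm.read_ft_force().round(2),arm.read_wrist_torque().round(3),arm.read_time())
im=snapshot("wrist");cv2.imwrite("pics/held_raw.png",im);s=snapshot("scene");cv2.imwrite("pics/held_scene.png",s)
cv2.imwrite("pics/held.png",np.hstack([cv2.resize(im[60:380,140:400],(488,600),interpolation=cv2.INTER_CUBIC),cv2.resize(s[150:270,130:230],(310,372),interpolation=cv2.INTER_CUBIC)[:600] if 0 else cv2.resize(s[130:290,140:222],(308,600),interpolation=cv2.INTER_CUBIC)]))
E
```

```text
tips [ 0.59077873 -0.30143503] [ 0.58381557 -0.35430923] 0.05333072312796748 dist 0.1750070494441092 ang -0.12242713953805692
[-0.25 -0.64 -0.45]
0.5612166066524743 [-1.42  0.06  8.32]
0.5645109853553439 [-0.5  -0.11 -1.06] [-0.048 -0.074 -0.023] 20.4583
```

View pics/held.png

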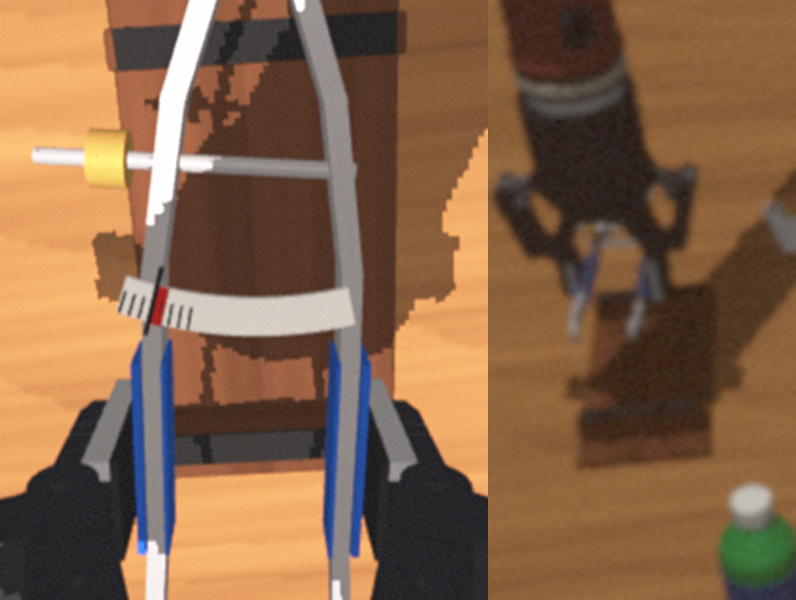

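The pointer is at the left edge of the red band, so it needs about 1.5–2 mm more squeeze. The grip mid-line is in the middle of the image at raw u≈272.7, which matches cx. I'll squeeze, then hover above the float and look.

```bash
python3 - <<'E'
from h import *
# scene-cam level check of the earlier picture (arm not moved since)
c=camera_info("scene");p=arm.read_tool_pos();R=Ro.from_quat(arm.read_eef_rot()).as_matrix()
for pit in(-.1,0,.1):
    print(pit,[proj(c,p+R@np.array([.051-.065*np.sin(pit),s*.019,.065*np.cos(pit)])).round(1).tolist() for s in(-1,1)],"seen 162.6,219.3 179.1,218.5")
arm.move_gripper(.537,40);arm.pause(.2);print(arm.read_opening())
Rx=down(np.pi/2);F=np.array([.5555,.0572,.086])
grip=F-[.065,0,0]
b=.051
go(grip+[0,0,.10],Rx,back=b)
go(grip+[0,0,.045],Rx,arm.line_to,back=b,velocity=.08);arm.pause(.4)
print(arm.read_tool_pos(),arm.read_opening(),arm.read_ft_force().round(2),arm.read_time())
im=snapshot("wrist");cv2.imwrite("pics/ov_raw.png",im)
s=snapshot("scene");cv2.imwrite("pics/ovs_raw.png",s)
o=np.hstack([cv2.resize(im[140:420,170:370],(428,600),interpolation=cv2.INTER_CUBIC),cv2.resize(s[130:260,260:340],(369,600),interpolation=cv2.INTER_CUBIC)]);cv2.imwrite("pics/ov.png",o)
E
```

```text
-0.1 [[162.7, 221.1], [177.8, 220.2]] seen 162.6,219.3 179.1,218.5
0 [[162.2, 219.2], [177.3, 218.4]] seen 162.6,219.3 179.1,218.5
0.1 [[161.8, 217.2], [176.9, 216.3]] seen 162.6,219.3 179.1,218.5
0.5383744361575931
[0.4905775  0.05725157 0.18224485] 0.5400391219973735 [-0.02  0.09 -2.35] 23.6417
```

View pics/ov.png

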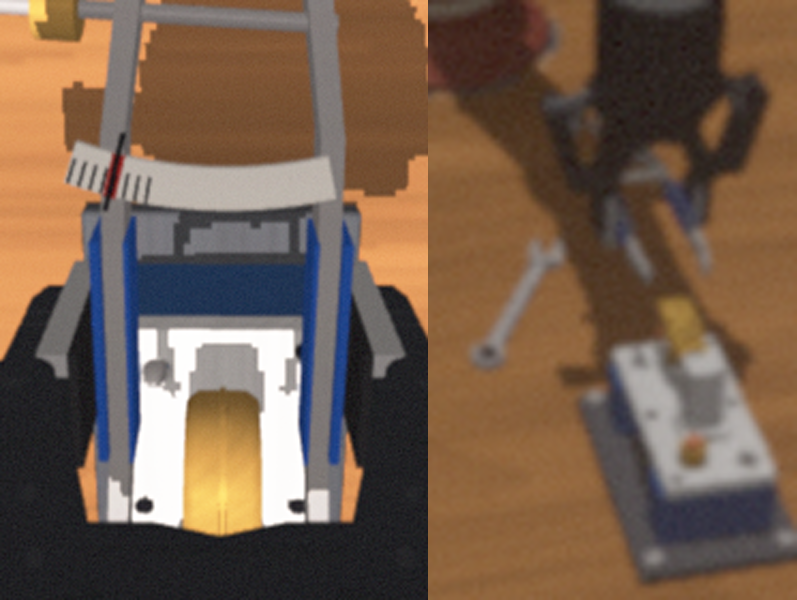

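The scene-view tips match level to about 0.02 rad, and the pointer is now in the middle of the red band. The float is at u≈222.5 and the leg mid-line at 220, so I'll shift +0.5 mm in y and descend under guard.

```bash
python3 - <<'E'
from h import *
c=wcam();pr=lambda X:((proj(c,X)-[170,140])*2.143).round(1)
print("plate -x edge",pr([.5958-.065,.0575,.058]),"seen y~330; float mid",pr([.5558-.017,.0575,.086]),"tips",proj(c,arm.read_tool_pos()+[.065,0,-.051]).round())
Rx=down(np.pi/2);grip=np.array([.5556,.0577,.086])-[.065,0,0]
go(grip+[0,0,.045],Rx,arm.line_to,back=.051,velocity=.02);arm.pause(.2);f0=arm.read_ft_force();print(f0.round(2))
for d in(.03,.02,.01,.005,0):
    go(grip+[0,0,d],Rx,arm.line_to,back=.051,velocity=.03);arm.pause(.1);f=arm.read_ft_force()-f0;print(d,f.round(2))
    if np.linalg.norm(f)>4: print("STOP");break
arm.pause(.4);print(arm.read_tool_pos(),arm.read_opening(),(arm.read_ft_force()-f0).round(2),arm.read_wrist_torque().round(3),arm.read_time())
im=snapshot("wrist");s=snapshot("scene");t=snapshot("top");cv2.imwrite("pics/fin_raw.png",im);cv2.imwrite("pics/fins_raw.png",s)
o=np.hstack([cv2.resize(im[140:420,170:370],(428,600),interpolation=cv2.INTER_CUBIC),cv2.resize(s[150:250,270:330],(360,600),interpolation=cv2.INTER_CUBIC)]);cv2.imwrite("pics/fin.png",o)
cs=camera_info("scene");f6=6.
for n,X in(("tipL",[.5556,.0577+.0175,.086]),("tipR",[.5556,.0577-.0175,.086]),("float",[.5556,.0577,.106])): print(n,((proj(cs,X)-[270,150])*6+[428,0]).round())
E
```

```text
plate -x edge [220.1 329.6] seen y~330; float mid [220.2 412.8] tips [272. 427.]
[-0.08  0.51 -0.51]
0.03 [-0.11 -0.55 -0.57]
0.02 [ 0.81  0.1  -0.44]
0.01 [-0.76 -0.63 -1.09]
0.005 [-0.29  0.37  0.05]
0 [-0.49 -0.5  -0.76]
[0.49064142 0.05770844 0.13705563] 0.5392084841773697 [-0.8  -1.02 -0.69] [-0.053 -0.053 -0.017] 27.3417
tipL [721. 303.]
tipR [649. 312.]
float [687. 273.]
```

View pics/fin.png

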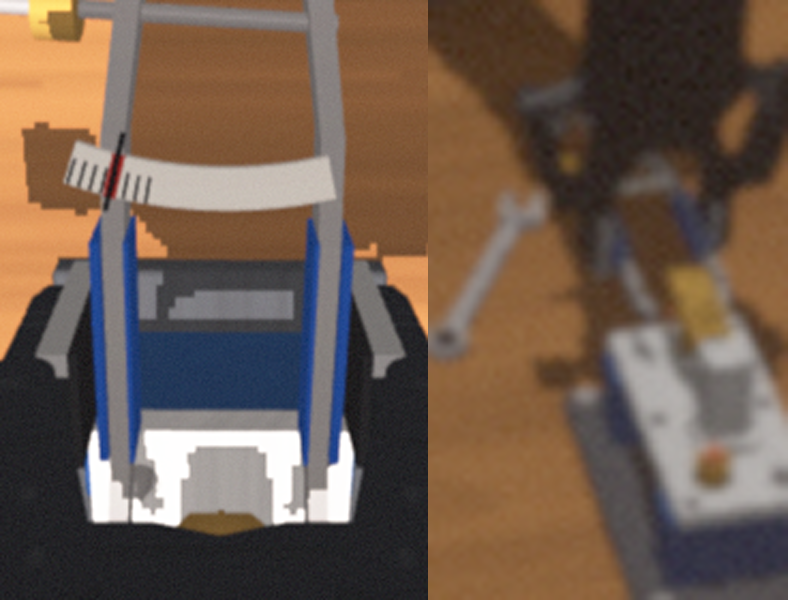

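The right leg's tip shows at about (648,312), against a predicted (649,312). The pointer is in the red, the float is centred at u≈222 between legs averaging u≈220, and there is no contact force. I'm handing it in.

```bash
python3 -c "
from h import *
print(arm.read_opening(),arm.read_time());ticket.finish_job()"
```

```text
0.5373167541137648 27.4917
the job is handed in; nothing more can be done
```

The float cover is set home on the dowels and released, and the calipers are held astride the float at the marked gap. I handed the job in at 27.5 s of the 56 s allowed; no verdict was reported.

- **Cover:** I took the one in the tray, the farthest of the three lookalikes. I shifted it 0.8 mm after seeing the dowel through its hole, then lowered it until it bottomed on the rails. Contact came at the expected height, with about 9 N on the last step, and I eased that off before letting go. The later scene picture shows the plate sitting flat on the stand.
- **Calipers:** In the last wrist picture the pointer is in the middle of the red band.
    - **Level:** Just after the lift, the scene camera showed them level to about 0.02 rad. I did not measure it again at the float.
    - **Position:** The right tip is seen within about a pixel of where it should be. The left tip is hidden behind the float, so its place is inferred from the leg mid-line, which is within about 0.5 mm of the float's centre.
    - **Contact:** The wrist force changed by no more than about 1.5 N during the descent and the hold, so there was no sign of touching.
- **Disagreement:** At the stand, the wrist-camera position of the cover differed by about 1 mm in x from what the dowel showed through the hole. The tips' place along the float is therefore only good to about 1–2 mm.

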